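# Shut the solvent case and hook its hasp

## Robot

A 6-joint arm with a two-finger parallel gripper is mounted at the origin on the work surface. World frame = base frame: x ahead of the robot, y to its left, z up, the work surface at z = 0. Lengths are in m, angles in rad, forces in N, time in s.
With the tool pointing down it reaches from about 0.35 to 0.725 m from the base axis. Payload 6 kg.
Tool frame: the origin (TCP) lies at the very end of the fingers, on their centre line; the grasp point (between the pads) lies 19 mm behind it; z points along the fingers, y is the line along which they close (so a half turn about z gives the same grasp; the last joint's range is limited). The gripper opens to 85 mm and grips with 20 to 120 N. Pads are 22 mm wide; open, the fingers measure 114 mm over their backs; the gripper's body (76 mm by 85 mm) begins 54 mm behind the grasp point. The pads swing forward as they close: fully open they stand 13 mm farther back than shut.
Start: joints at [-0.907, 0.04, 0.085, 0, -1.615, -0.334], TCP at [0.194, -0.568, 0.231] pointing down, gripper open.
Joint ranges: [-2.56, 2.56], [-1.29, 2.01], [-1.08, 1.49], [-3.29, 1.98], [-2.81, -0.18], [-2.99, 2.99]. Speed limits (rad/s): [2.57, 2.57, 3.01, 3.14, 3.14, 3.14].

## Interface

Orientations are given as [roll, pitch, yaw] about the fixed x, y, z axes, in that order (R = Rz(yaw) Ry(pitch) Rx(roll)).
In Python, from station import sense, cams, order gives the robot as it stands.
- The arm moves only by the tool jog_arm, never from a script. Its argument "plan" is a list of rows, each a list of 3 entries, a list of its own where there are three numbers: the closure, from 0 (fully open) to 1 (shut), then the shift along the world's x, y, z in mm, then the turn, a rotation vector about the world's x, y, z in degrees. In form: [[jaw, [x, y, z], [rx, ry, rz]], ...]. A call has 1 to 20 rows; each row shifts and turns the commanded pose from where the row before left it; what a row does not reach is not made up. A row lasts 1/12 s, in which the tool goes at most 41.7 mm and 7.16 degrees, less where a joint would pass 70% of its speed; a pose out of reach is approached as far as the arm can. A call is refused whole if a number of a shift passes 41.7 or a number of a turn 7.16, either way. A call with a gripper value outside its range is refused whole. The fingers move at their own pace and stop on an object; the grip force is fixed at half the most. Time passes only in rows, so rows that do not move let the fingers close. It gives the time, the measured TCP pose, the force, the opening and the grip force at its end, in the units of the state.
- sense(): the state, without advancing time (a new reading comes with each control period).
- cams.get_image(name): name is "scene" or "side" or "wrist"; returns a dict with "color" (400x640x3 uint8, red, green, blue), "z_map" (400x640 float32, m along the optical axis (not along the pixel's ray), 0 where there is no reading), "fx", "fy", "cx", "cy" (pixels), "k1" (the pictures are not rectified: a ray, as slopes to the right and down, at radius r is drawn at 1 + k1 r^2 times it, then the intrinsics apply), "R" (3x3) and "t" (3): a world point X has camera coordinates R X + t; the wrist camera has in their place "tool_from_camera" (4x4, takes a point from camera to tool coordinates, whose origin is the TCP and whose axes are the flange's). Camera axes: x right, y down, z forward; pixel columns grow to the right and rows downward; lengths in m; the calibration is good to about 2 mm. A picture is of the moment at which its call begins: read the wrist's pose just before it.
- order.close_job(): hands the job in; it is judged then, once.
The state is a dict: "clock": time; "joint_pos": joint angles; "dq": joint speeds; "tau": joint torques, N m; "position": TCP position; "tool_rot": TCP orientation; "force": force on the tool from outside, world axes, zero at the start; "torque": the same for the moment, N m; "opening": finger opening in m; "grasp_force": force on a finger pad.
Only numpy, scipy, OpenCV 4.12 (cv2) and the standard library are available. Lean on these libraries where they do the work, as an engineer would, in place of code of your own. Each camera call takes 0.05 s, during which the arm holds its last target. There are 200 camera calls.

## Task

Pack up the solvent bottles: lower the lid of the green case, swing its steel hasp down and hook it on the brass keeper, so that the lid stays held down on its rubber seal by itself when you let go. Leave the bottle, the jar and the tin beside the case standing where they are.

Things in the scene. Friction and masses are not known exactly. Their poses are not given: they have to be found in the camera images.
- case: Green wooden bottle case, heavy, does not move; rim 135 mm high, 260 mm wide (its y). Origin: on the table under the middle of the 150 mm deep lid. The lid's front is at x = -75 mm, its 8 mm top board juts to -89 mm, the case's own front is at -60 mm; the lid's hinge runs along the back, x = +75 mm. With the lid fully down its top is 175 mm above the table.
- lid (a joint): Lid angle, rad: 0 fully down on the rim, grows as the front edge rises, stop at 1.4. Lid 150 x 260 x 40 mm, about 0.3 kg; its stiff hinge (0.3 N m) holds it at any angle. When lowered it rests on a rubber seal at about 0.09 (front edge some 13 mm up); pulling the front edge fully down takes up to about 18 N and it springs back. Hooked, it stands at about 0.065.
- lid_hinge (a point): Point on the lid's hinge axis (parallel to the case's y), in the middle of the back rim, 135 mm above the table.
- lid_front (a point): Middle of the front edge of the lid's outer face: from lid_hinge 164 mm along the lid and 40 mm towards its outer side.
- hasp (a joint): Hasp angle relative to the lid, rad: 0 = strap parallel to the lid's front (straight down when the lid is fully shut), grows as its tail swings out and up (1.57 = level, straight away from the front, when the lid is shut), stops at -0.11 and 2.2. Its pin is stiff (0.1 N m): the strap stays where it is left.
- hasp_pin (a point): Middle of the hasp's pin, parallel to the case's y, 7 mm in front of the lid's front and 148 mm above the table when the lid is fully down. The steel strap, 36 mm wide and 4 mm thick, runs 87 mm from the pin to a finger tab; it has a slot 18 mm wide from 39 to 78 mm from the pin, and a solid bar from 78 to 87 mm.
- hasp_tab (a point): Grip point on the finger tab at the strap's tail: 36 mm wide (along the case's y), 4 mm thick, 28 mm long, flared out from the strap by 25 degrees. The point is 103 mm from the pin along the strap and 8 mm out from the strap, in the middle of the width; the tab goes on 10 mm beyond it.
- hasp_bar (a point): Middle of the upper edge of the bar below the slot, 78 mm from the pin along the strap: the edge that hooks up behind the keeper's nose. To hook it: pull the strap down until the bar can pass under the nose (lid within about 3 mm of fully down at the front), push it in against the keeper's plate, behind the nose, and let the seal lift it.
- hook_nose (a point): Tip of the downturned nose of the brass keeper, 75 mm above the table. The keeper is a hook 10 mm wide that goes through the strap's slot: from a plate at case x = -77 mm a shank stands out 19.5 mm, 80 to 88 mm above the table; at its end the nose, 5 mm thick, reaches 5 mm below the shank.
- turps: Amber bottle with black cap, 64 mm across, 185 mm high, standing near the case; must not be disturbed. Origin: centre of its underside.
- jar: Green glass jar, 72 mm across, 95 mm high, standing near the case; must not be disturbed. Origin: centre of its underside.
- tin: Red tin, 76 mm across, 110 mm high, standing near the case; must not be disturbed. Origin: centre of its underside.
There are look-alikes about, which are no part of the job. Of the things shaped like the turps, the amber one is meant. Several things look just like the jar: the one meant starts farthest to the robot's left.

How it is judged:
On the way:
1. the lid is down on its seal (value of joint lid below 0.13 rad), for 0.2 s.
At the end, for the whole second after the job is handed in: The lid is held down (lid angle under 0.08 rad) with the hasp against the keeper (hasp angle under 0.09 rad), the upper edge of its bar hooked behind the keeper's nose and at least 1 mm above the nose's tip; bottle, jar and tin still stand upright, each within 25 mm of where it was (value of joint lid below 0.08 rad and value of joint hasp below 0.09 rad and z of hasp_bar in the frame of hook_nose above 0.001 m and x of hasp_bar in the frame of hook_nose above 0.002 m and angle between each of turps, jar, tin's own z axis and vertical below 0.1 rad and distance of each of turps, jar, tin from where it was at the start of the episode below 0.025 m); the robot touches nothing.
It fails at once if the bottle was pushed more than 25 mm or tipped (distance of turps from where it was at the start of the episode above 0.025 m or angle between turps's own z axis and vertical above 0.35 rad).
It fails at once if the jar was pushed more than 25 mm or tipped (distance of jar from where it was at the start of the episode above 0.025 m or angle between jar's own z axis and vertical above 0.35 rad).
It fails at once if the tin was pushed more than 25 mm or tipped (distance of tin from where it was at the start of the episode above 0.025 m or angle between tin's own z axis and vertical above 0.35 rad).
It also fails if it takes over 51 s, if anything falls off the work surface, if the arm or the gripper's body presses on something with over 40 N, if the wrist force passes 120 N, or if a joint passes its speed limit or range.

## Working session

There is one attempt and no reset: what is moved stays moved. The work goes in short steps, Python scripts to look and compute and a tool call to move; the robot and the scene stay as the last step left them, time stands still between calls to the robot, and variables do not carry over. Pictures are saved under pics/ and viewed, at most 10 in all, crops included, and the job is handed in when it is done.

Besides the shell and the picture viewer there is one more tool, called after "Request:" as name(argument=value, ...), one argument or row to a line, values as JSON. jog_arm: Moves the arm, as the interface text tells. Its arguments: {"type":"object","properties":{"plan":{"type":"array","items":{"type":"array"}}},"required":["plan"]}

```bash
mkdir -p pics
cat > h.py <<'E'
import numpy as np, cv2
from station import sense, cams, order
from scipy.spatial.transform import Rotation as Ro
def pts(d, uv, s=None):
    """world points for pixels (u,v) using z_map"""
    uv=np.atleast_2d(np.array(uv,float)); K=np.array([[d['fx'],0,d['cx']],[0,d['fy'],d['cy']],[0,0,1.]])
    n=cv2.undistortPoints(uv.reshape(-1,1,2),K,np.array([d['k1'],0,0,0.])).reshape(-1,2)
    z=d['z_map'][uv[:,1].astype(int),uv[:,0].astype(int)]
    P=np.c_[n*z[:,None],z]
    if 'R' in d: W=(P-np.array(d['t']))@np.array(d['R'])
    else:
        T=np.array(d['tool_from_camera']); P=P@T[:3,:3].T+T[:3,3]
        W=P@Ro.from_euler('xyz',s['tool_rot']).as_matrix().T+np.array(s['position'])
    W[z<=0]=np.nan
    return W
def cloud(d,s=None):
    v,u=np.mgrid[:400,:640]; return pts(d,np.c_[u.ravel(),v.ravel()],s).reshape(400,640,3)
def save(d,n): cv2.imwrite('pics/'+n,d['color'][:,:,::-1])
E
python3 - <<'E'
from h import *
s=sense(); print(s)
for n in ['scene','side']:
    d=cams.get_image(n); save(d,n+'0.png'); np.savez(n+'0.npz',W=cloud(d),c=d['color'])
    print(n,-np.array(d['R']).T@d['t'],d['k1'])
E
```

```text
{'clock': 0.0, 'joint_pos': array([-9.07290424e-01,  4.08084937e-02,  8.38014087e-02, -4.93419566e-04,
       -1.61548679e+00, -3.33712194e-01]), 'dq': array([-0.0016214 ,  0.00264512, -0.00063371,  0.00090866,  0.00205574,
       -0.00012881]), 'tau': array([ 7.08350108e-04, -3.68198955e+01,  3.47417128e+01,  6.93222061e+00,
       -5.45848525e-03, -1.12357714e-05]), 'position': array([ 0.19429647, -0.56732091,  0.23026973]), 'tool_rot': array([ 3.13982729e+00, -9.02646546e-05, -2.81177724e+00]), 'force': array([ 0.37018384, -0.49356689, -0.26847404]), 'torque': array([ 6.18522065e-05, -3.69113079e-02,  9.70126676e-03]), 'grasp_force': 0.0, 'opening': 0.08579214746665725}
scene [1.0247137  0.00639491 1.1938395 ] -0.1201896352074792
side [ 0.43018813 -0.46206985  0.7058675 ] -0.026007797954711902
```

View pics/scene0.png

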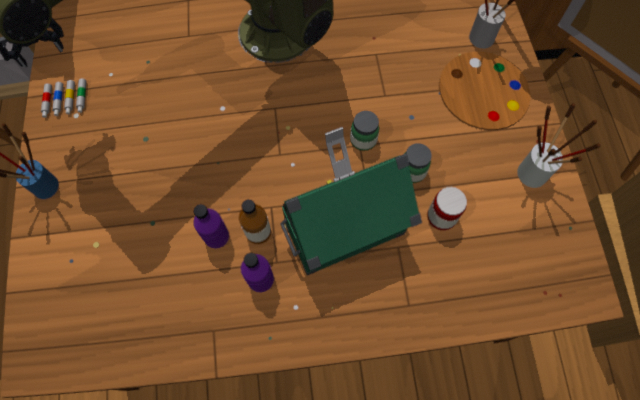

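View pics/side0.png

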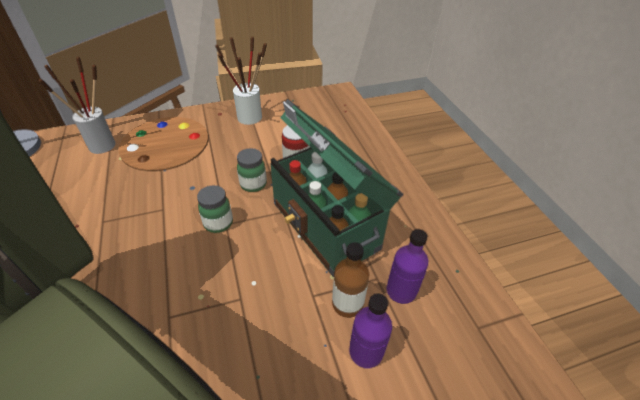

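The scene view has the lid at (350,215), half open, with the hasp sticking out at (340,155) toward the robot. The amber bottle is at (255,222), jars at (417,162, the one meant) and (365,130), and the tin at (447,208). The side view shows the keeper at (292,217).

```bash
cat > m.py <<'E'
from h import *
from scipy.optimize import least_squares
z=np.load('scene0.npz'); W=z['W']; c=z['c'].astype(int)
R,G,B=c[...,0],c[...,1],c[...,2]
m=(G>R+15)&(G>B+8)&(W[...,2]>.13); m[:150]=m[:150]
m[:, :275]=0; m[:,430:]=0
m=m.astype(np.uint8)
n,l,st,ce=cv2.connectedComponentsWithStats(m); k=1+st[1:,4].argmax(); m=l==k
print(st[k])
P=W[m]
# robust plane
C=P.mean(0)
for _ in range(5):
    C=P.mean(0); nrm=np.linalg.svd(P-C,full_matrices=False)[2][2]; nrm*=np.sign(nrm[2]); r=(P-C)@nrm; P=P[abs(r)<max(.003,2*r.std())] if r.std()>.0015 else P[abs(r)<.004]
print('normal',nrm,'res',r.std(),len(P))
lid=np.arccos(nrm[2]); yaw=np.arctan2(-nrm[1],-nrm[0])  # opening tilts the normal to +x case (back)
print('tilt',lid,'yaw dir of normal horizontal',np.arctan2(nrm[1],nrm[0]))
# all pts on plane incl grey corner fittings
q=W.reshape(-1,3); ok=(abs((q-C)@nrm)<.005)&(np.linalg.norm(q-C,axis=1)<.19)
Q=q[ok].astype(np.float32)
ey=np.cross([0,0,1],nrm); ey/=np.linalg.norm(ey); ex=np.cross(ey,nrm)
ab=np.c_[(Q-C)@ex,(Q-C)@ey].astype(np.float32)
print('rect',cv2.minAreaRect(ab)); 
for t in (0.5,2,98,99.5): print(t,np.percentile(ab,t,axis=0))
print('C',C,'ex',ex,'ey',ey)
for name,(u0,u1,v0,v1) in dict(turps=(238,272,195,245),jar=(400,435,142,185),jar2=(348,382,108,152),tin=(428,470,185,232),pur1=(193,230,203,248),pur2=(240,275,250,292)).items():
    w=W[v0:v1,u0:u1].reshape(-1,3); h=np.nanmax(w[w[:,2]<.2][:,2]); 
    t=w[(w[:,2]>h-.006)&(w[:,2]<h+.001)]; print(name,h,t.mean(0),np.ptp(t,axis=0))
w=W[125:185,322:360].reshape(-1,3); cc=c[125:185,322:360].reshape(-1,3)
print('hasp pts')
for v in range(126,182,5):
    for u in range(326,356,4):
        print((u,v),W[v,u].round(3),c[v,u],end=';')
    print()
E
python3 m.py
```

```text
[ 287  158  131  106 8397]
normal [0.70379164 0.20094125 0.68139558] res 0.0013707388846298974 7628
tilt 0.8211286269734425 yaw dir of normal horizontal 0.27811301466246935
rect ((-0.046571508049964905, 0.00329039990901947), (0.2682579457759857, 0.26307421922683716), 0.2706151008605957)
0.5 [-0.17593388 -0.126232  ]
2 [-0.07734527 -0.12271465]
98 [0.0808945  0.12772624]
99.5 [0.08350123 0.13204417]
C [0.6778241  0.11793799 0.22538309] ex [ 0.6552131   0.18707147 -0.73191534] ey [-0.27454166  0.96157521  0.        ]
turps 0.18982520065492484 [ 0.62061017 -0.10261649  0.18553405] [0.02730063 0.02790887 0.00598232]
jar 0.100214941142628 [0.50619069 0.30685639 0.09611449] [0.0627828  0.05579563 0.00599697]
jar2 0.09998922278074028 [0.40038493 0.19680661 0.09594414] [0.06154935 0.06131441 0.00599624]
tin 0.11701074028290105 [0.64167551 0.35386714 0.11233749] [0.06452951 0.06763696 0.00598545]
pur1 0.1910206260500441 [ 0.61696876 -0.20483584  0.18650672] [0.0280183  0.02832656 0.0059973 ]
pur2 0.19000946136646177 [ 0.73734207 -0.10702261  0.1859836 ] [0.02843161 0.02717327 0.00598601]
hasp
[... 3582 characters left out ...]
176) [ 0.488  0.084 -0.005] [142  94  53];(330, 176) [ 0.489  0.095 -0.007] [142  93  52];(334, 176) [0.494 0.104 0.002] [123  88  61];(338, 176) [0.611 0.091 0.263] [104 103 102];(342, 176) [0.612 0.099 0.263] [136 134 136];(346, 176) [0.614 0.107 0.264] [127 126 127];(350, 176) [0.623 0.112 0.282] [53 87 70];(354, 176) [0.623 0.121 0.279] [39 86 63];
(326, 181) [ 0.504  0.082 -0.001] [156 112  53];(330, 181) [0.544 0.086 0.087] [175 161  51];(334, 181) [0.62  0.081 0.261] [90 89 82];(338, 181) [0.628 0.088 0.277] [52 93 72];(342, 181) [0.631 0.095 0.281] [35 75 56];(346, 181) [0.632 0.103 0.282] [34 71 52];(350, 181) [0.63  0.112 0.273] [35 72 54];(354, 181) [0.63  0.12  0.271] [32 69 51];
```

Run:
```python
import cv2
a=cv2.imread('pics/scene0.png')[115:285,230:480]; b=cv2.imread('pics/side0.png')[90:320,200:440]
a=cv2.resize(a,(400,272)); b=cv2.resize(b,(400,383)); import numpy as np
o=np.zeros((383,800,3),np.uint8); o[:272,:400]=a; o[:,400:]=b; cv2.imwrite('pics/crop1.png',cv2.convertScaleAbs(o,alpha=1.8))
```

```text
(no output)
```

View pics/crop1.png

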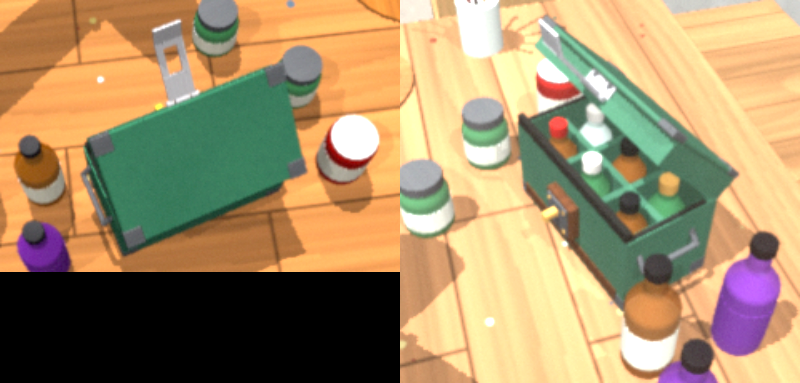

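Request:
jog_arm(
  plan=[
    [1,[5,5,30],[0,0,-1]],
    [1,[15,15,30],[0,0,-1]],
    [1,[24,24,20],[0,0,-1]],
    [1,[24,24,15],[0,0,0]],
    [1,[24,24,5],[0,0,0]],
    [1,[24,24,0],[0,0,0]],
    [1,[24,24,0],[0,0,0]],
    [1,[24,24,0],[0,0,0]],
    [1,[24,24,0],[0,0,0]],
    [1,[24,24,0],[0,0,0]],
    [1,[24,24,0],[0,0,0]],
    [1,[24,24,0],[0,0,0]],
    [1,[24,24,0],[0,0,0]],
    [1,[24,24,0],[0,0,0]],
    [1,[24,24,0],[0,0,0]],
    [1,[24,24,0],[0,0,0]],
    [1,[24,24,0],[0,0,0]],
    [1,[24,24,0],[0,0,0]],
    [1,[24,24,0],[0,0,0]],
    [1,[24,24,0],[0,0,0]],
  ],
)

```text
clock: 1.77
position: [0.6472, -0.1142, 0.3307]
tool_rot: [3.141, -0.001, -2.864]
force: [0.9, -0.2, 0.0]
opening: -0.0004
grasp_force: 0.0
```

Request:
jog_arm(
  plan=[
    [1,[1,25,0],[0,0,0]],
    [1,[1,25,0],[0,0,0]],
    [1,[1,25,0],[0,0,0]],
    [1,[1,25,0],[0,0,0]],
    [1,[1,25,0],[0,0,0]],
    [1,[0,25,0],[0,0,0]],
    [1,[0,25,0],[0,0,0]],
    [1,[0,25,0],[0,0,0]],
    [1,[0,25,0],[0,0,0]],
    [1,[0,0,-20],[0,0,0]],
    [1,[0,0,-20],[0,0,0]],
    [1,[0,0,-15],[0,0,0]],
    [1,[-4,-1,-10],[0,0,0]],
    [1,[-6,-2,-7],[0,0,0]],
    [1,[-9,-3,-7],[0,0,0]],
    [1,[-9,-3,-7],[0,0,0]],
    [1,[-9,-2,-7],[0,0,0]],
  ],
)

```text
clock: 3.18
position: [0.6138, 0.0982, 0.2372]
tool_rot: [3.142, -0.001, -2.864]
force: [-0.3, 0.0, 0.1]
opening: -0.0001
grasp_force: 0.0
```

Request:
jog_arm(
  plan=[
    [1,[-3,-1,-6],[0,0,0]],
    [1,[-4,-1,-6],[0,0,0]],
    [1,[-5,-2,-6],[0,0,0]],
    [1,[-5,-1,-6],[0,0,0]],
    [1,[-4,-1,-6],[0,0,0]],
    [1,[-3,-1,-6],[0,0,0]],
    [1,[-3,-1,-5],[0,0,0]],
    [1,[-2,-1,-5],[0,0,0]],
  ],
)

```text
clock: 3.85
position: [0.5851, 0.0893, 0.1917]
tool_rot: [3.142, -0.0, -2.864]
force: [1.1, -0.2, -0.2]
opening: -0.0001
grasp_force: 0.0
```

Run:
```python
from h import *
d=cams.get_image('side'); save(d,'side1.png'); print(sense()['force'],sense()['position'])
```

```text
[-0.61041185 -0.29175624 -0.96419356] [0.58458816 0.08919287 0.19064876]
```

View pics/side1.png

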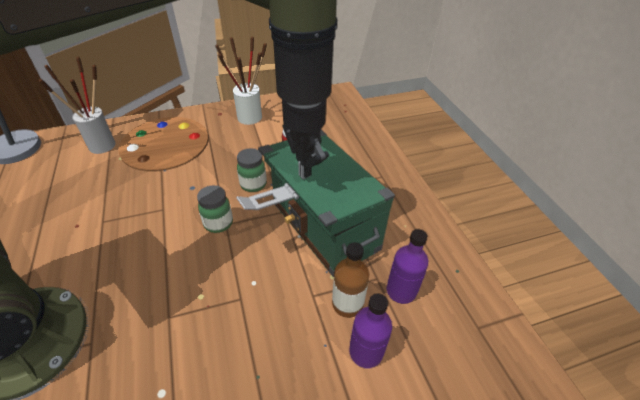

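The lid has come down almost fully under the fingers (305,165), and the hasp stands out level at (265,200). I'll press on to the seal.

Request:
jog_arm(
  plan=[
    [1,[-1,0,-4],[0,0,0]],
    [1,[0,0,-3],[0,0,0]],
    [1,[0,0,-2],[0,0,0]],
    [1,[0,0,0],[0,0,0]],
    [1,[0,0,0],[0,0,0]],
  ],
)

```text
clock: 4.32
position: [0.5844, 0.0892, 0.1841]
tool_rot: [-3.141, 0.001, -2.864]
force: [-2.9, -0.9, 4.6]
opening: -0.0001
grasp_force: 2.2
```

Request:
jog_arm(
  plan=[
    [1,[0,0,15],[0,0,0]],
    [1,[0,0,25],[0,0,0]],
    [1,[-5,-1,25],[0,0,0]],
    [1,[-20,-5,15],[1.7,-6.1,0]],
    [1,[-20,-5,10],[1.7,-6.1,0]],
    [1,[-22,-6,0],[1.7,-6.1,0]],
    [1,[-22,-6,0],[1.7,-6.1,0]],
    [1,[-22,-6,0],[1.7,-6.1,0]],
    [1,[-22,-6,0],[1.7,-6.1,0]],
    [1,[-22,-6,0],[1.7,-6.1,0]],
    [1,[-22,-6,0],[0,0,0]],
    [1,[-6,-2,0],[0,0,0]],
    [1,[0,0,0],[0,0,0]],
  ],
)

```text
clock: 5.4
position: [0.4239, 0.0465, 0.2775]
tool_rot: [-3.133, 0.642, -2.859]
force: [0.6, 0.0, 0.4]
opening: -0.0003
grasp_force: 0.0
```

Run:
```python
from h import *
s=sense(); d=cams.get_image('wrist'); save(d,'w1.png'); W=cloud(d,s); np.savez('w1.npz',W=W,c=d['color'])
print(s['position'],Ro.from_euler('xyz',s['tool_rot']).as_matrix().round(3),s['joint_pos'].round(2),s['force'].round(1))
d=cams.get_image('side'); W2=cloud(d); np.savez('side1.npz',W=W2,c=d['color'])
```

```text
[0.42390399 0.04650043 0.27746766] [[-0.769 -0.273  0.578]
 [-0.223  0.962  0.158]
 [-0.599 -0.007 -0.801]] [ 0.92 -1.18 -0.85  0.38 -1.38 -2.18] [0.6 0.  0.4]
```

View pics/w1.png

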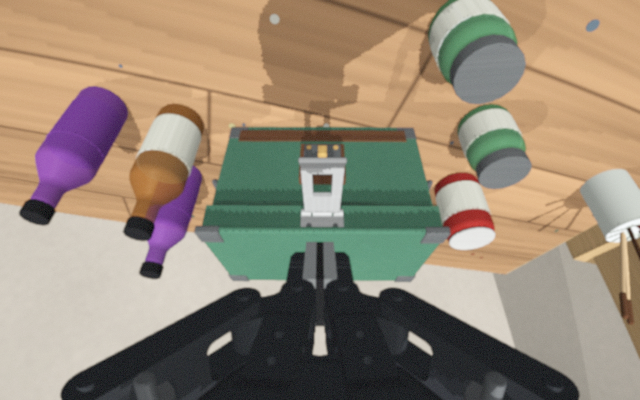

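The wrist view shows the strap from the pin (322,218) to the tab (322,162), the brass keeper just beyond at (322,150), and turps, jar and tin standing. Next I measure the hasp and case frame from close by.

```bash
cat > m2.py <<'E'
from h import *
yaw=.278; O=np.array([.632,.1075,0]); Rc=Ro.from_euler('z',yaw).as_matrix()
w=np.load('w1.npz'); W=(w['W']-O)@Rc; c=w['c']
mm=lambda a:(1000*a).round(0).astype(int)
for u in (308,322,337):
    print('col',u)
    for v in range(142,232,4): print(v,mm(np.nan_to_num(W[v,u])),c[v,u].tolist(),end='; ')
    print()
for v in (190,162,225): 
    print('row',v); 
    for u in range(296,350,3): print(u,mm(np.nan_to_num(W[v,u])),end='; ')
    print()
# lid edges left/right in y'
r=np.nan_to_num(W[245:275]).reshape(-1,3); r=r[(r[:,2]>.15)&(r[:,2]<.2)]; print('lid y range',np.percentile(r,[.5,99.5],axis=0))
print('tests')
q=np.nan_to_num(W[150:200,215:300]).reshape(-1,3); q=q[(q[:,2]>.03)&(q[:,2]<.12)]; print('case front x',np.median(q,axis=0)); A=np.c_[q[:,1:2],np.ones(len(q))]; print(np.linalg.lstsq(A,q[:,0],rcond=None)[0])
print('lid front',[mm(np.nan_to_num(W[218,u])).tolist() for u in range(220,430,15)])
print('lid top',[mm(np.nan_to_num(W[260,u])).tolist() for u in range(220,430,15)])
E
python3 m2.py
```

```text
col 308
142 [-61 -19  33] [68, 95, 77]; 146 [-78 -18  57] [163, 134, 83]; 150 [-77 -18  64] [92, 89, 83]; 154 [-78 -18  71] [76, 81, 80]; 158 [-190  -11  184] [149, 151, 152]; 162 [-188  -11  186] [167, 168, 168]; 166 [-174  -12  178] [137, 137, 138]; 170 [-164  -12  173] [161, 163, 161]; 174 [-158  -12  172] [212, 214, 213]; 178 [-151  -13  171] [215, 215, 215]; 182 [-144  -13  170] [214, 216, 216]; 186 [-137  -13  169] [216, 217, 216]; 190 [-129  -13  168] [212, 214, 213]; 194 [-124  -14  168] [215, 216, 215]; 198 [-115  -14  166] [214, 216, 215]; 202 [-106  -14  165] [215, 216, 216]; 206 [-98 -14 164] [213, 216, 216]; 210 [-89 -15 163] [209, 210, 211]; 214 [-82 -15 163] [225, 227, 227]; 218 [-75 -15 164] [144, 146, 145]; 222 [-75 -15 169] [133, 133, 133]; 226 [-78 -15 175] [69, 87, 77]; 230 [-85 -14 184] [97, 148, 123]; 
col 322
142 [-60   0  31] [67, 95, 76]; 146 [-96   0  75] [194, 163, 102]; 150 [-97   0  84] [208, 174, 108]; 154 [-95   0  88] [241, 207, 134]; 158 [-190   -1  185] [173, 164, 153]; 162 [-188   -1  186] [163, 166, 165]; 166 [-175   -1  179] [136, 136, 136]; 170 [
[... 2462 characters left out ...]
-75  20 172]; 344 [-72  24 170]; 347 [-72  27 170]; 
lid y range [[-0.05459839 -0.24341527  0.15115338]
 [ 0.07962792  0.47869578  0.18540084]]
tests
case front x [-0.0598838 -0.079334   0.08679  ]
[-0.0119043  -0.06077442]
lid front [[-73, -111, 163], [-72, -95, 163], [-73, -78, 163], [-73, -62, 163], [-73, -46, 162], [-74, -29, 163], [-77, -13, 165], [-76, 3, 164], [-76, 19, 164], [-74, 36, 162], [-73, 52, 162], [-73, 68, 162], [-74, 85, 162], [-74, 101, 163]]
lid top [[-3, -126, 180], [-3, -107, 180], [-5, -88, 181], [-6, -70, 181], [-8, -51, 182], [-231, -13, 285], [-237, -6, 288], [-238, 1, 289], [-231, 7, 285], [-8, 40, 181], [-9, 59, 182], [-6, 78, 180], [-6, 96, 180], [-7, 114, 181]]
```

Case frame confirmed within about 1 mm: pin at x' -81, z 161, strap level at about 1.69 rad, and turps, jar and tin are clear. Next I go above the bar and then push the strap down.

Request:
jog_arm(
  plan=[
    [1,[20,6,0],[0,0,0]],
    [1,[20,6,0],[0,0,0]],
    [1,[20,5,-10],[0,0,0]],
    [1,[0,0,-20],[0,0,0]],
    [1,[0,0,-20],[0,0,0]],
    [1,[0,0,-10],[0,0,0]],
    [1,[0,0,0],[0,0,0]],
  ],
)

```text
clock: 6.08
position: [0.4845, 0.0624, 0.2122]
tool_rot: [-3.127, 0.632, -2.86]
force: [-0.7, -0.7, 0.5]
opening: 0.0002
grasp_force: 0.0
```

```bash
cat > st.py <<'E'
from h import *
yaw=.278; O=np.array([.632,.1075,0]); Rc=Ro.from_euler('z',yaw).as_matrix()
def st():
    s=sense(); T=Ro.from_euler('xyz',s['tool_rot']).as_matrix(); z=Rc.T@T[:,2]
    print('t',round(s['clock'],2),"case xyz mm",(1000*(s['position']-O)@Rc).round(1),'tilt deg',np.degrees(np.arctan2(z[0],-z[2])).round(1),'z',z.round(3),'y',(Rc.T@T[:,1]).round(3))
    print("F'",(s['force']@Rc).round(1),'open',round(s['opening'],4),'gf',round(s['grasp_force'],1),s['joint_pos'].round(2))
if __name__=='__main__': st()
E
python3 st.py
```

```text
t 6.08 case xyz mm [-154.2   -2.9  212.2] tilt deg 36.2 z [ 0.59  -0.013 -0.807] y [ 0.005  1.    -0.012]
F' [-0.8 -0.5  0.5] open 0.0002 gf 0.0 [ 0.75 -0.96 -0.87  0.32 -1.1  -2.1 ]
```

Request:
jog_arm(
  plan=[
    [1,[-1,3,-12],[0,0,0]],
    [1,[0,0,-12],[0,0,0]],
    [1,[0,0,-8],[0,0,0]],
    [1,[0,0,-8],[0,0,0]],
    [1,[0,0,-8],[0,0,0]],
    [1,[0,0,-8],[0,0,0]],
    [1,[1,0,-9],[0,0,0]],
    [1,[3,1,-7],[0,0,0]],
    [1,[3,1,-7],[0,0,0]],
    [1,[3,1,-7],[0,0,0]],
    [1,[3,1,-7],[0,0,0]],
  ],
)

```text
clock: 7.0
position: [0.4972, 0.0702, 0.123]
tool_rot: [-3.129, 0.638, -2.86]
force: [1.8, -0.4, 2.7]
opening: -0.0002
grasp_force: 1.1
```

```bash
python3 st.py
python3 - <<'E'
from h import *
d=cams.get_image('side'); i=d['color'][140:270,180:400,::-1]; cv2.imwrite('pics/s3.png',cv2.resize(i,None,fx=3,fy=3))
E
```

```text
t 7.0 case xyz mm [-139.9    1.1  123. ] tilt deg 36.6 z [ 0.596 -0.01  -0.803] y [ 0.004  1.    -0.01 ]
F' [ 1.6 -0.9  2.7] open -0.0002 gf 1.1 [ 0.73 -0.93 -1.04  0.35 -0.91 -2.15]
```

View pics/s3.png

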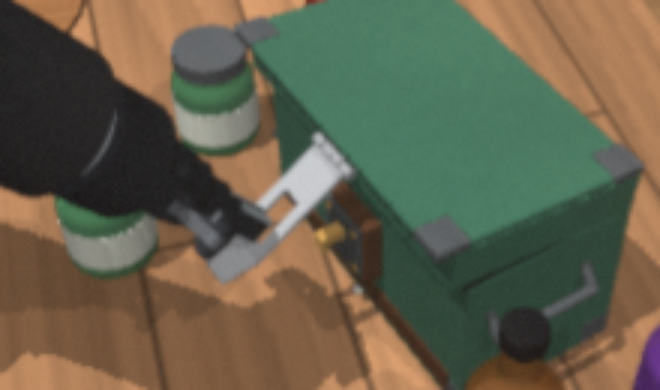

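The strap is at about 45°, pushed by the fingertips on the bar (250,225 in the crop). I continue down and in.

Request:
jog_arm(
  plan=[
    [1,[1,0,-7],[-0.5,1.7,0]],
    [1,[1,0,-7],[-0.5,1.7,0]],
    [1,[1,0,-8],[-0.5,1.7,0]],
    [1,[1,0,-8],[-0.5,1.7,0]],
    [1,[6,2,-3],[0,0,0]],
    [1,[6,2,-4],[0,0,0]],
    [1,[6,1,-3],[0,0,0]],
    [1,[0,0,0],[0,0,0]],
  ],
)

```text
clock: 7.72
position: [0.5188, 0.0748, 0.0817]
tool_rot: [-3.128, 0.511, -2.86]
force: [-0.5, 0.2, -0.7]
opening: -0.0003
grasp_force: 0.0
```

```bash
python3 st.py
```

```text
t 7.72 case xyz mm [-117.9   -0.4   81.7] tilt deg 29.3 z [ 0.489 -0.012 -0.872] y [ 0.003  1.    -0.012]
F' [-0.5  0.3 -0.7] open -0.0003 gf 0.0 [ 0.65 -0.66 -0.91  0.25 -0.87 -2.07]
```

Request:
jog_arm(
  plan=[
    [1,[-10,-3,6],[0,0,0]],
    [0.35,[-10,-3,16],[0,0,0]],
    [0.35,[-10,-3,16],[0,0,0]],
    [0.35,[-6,-1,16],[0,0,0]],
    [0.35,[-6,-1,16],[0,0,0]],
    [0.35,[0,0,0],[0,0,0]],
  ],
)

```text
clock: 8.22
position: [0.4771, 0.0644, 0.1578]
tool_rot: [-3.13, 0.52, -2.86]
force: [0.2, 0.3, 0.3]
opening: 0.0555
grasp_force: 0.0
```

Run:
```python
from st import *
st()
s=sense(); d=cams.get_image('wrist'); save(d,'w2.png'); W=(cloud(d,s)-O)@Rc; 
d2=cams.get_image('side'); W2=(cloud(d2)-O)@Rc
for nm,w,cc in (('wrist',W,d['color']),('side',W2,d2['color'])):
    c=cc.astype(int); g=(np.ptp(c,axis=2)<25)&(c.mean(2)>75)
    m=g&(abs(w[...,1])<.02)&(w[...,0]<-.07)&(w[...,0]>-.2)&(w[...,2]<.17)&(w[...,2]>.02)
    q=w[m]*1000; print(nm,len(q))
    for a in range(20,170,8):
        b=q[(q[:,2]>=a)&(q[:,2]<a+8)]
        if len(b)>3: print(a,len(b),np.median(b,axis=0).round(1),'x',np.percentile(b[:,0],[10,90]).round(0),'y',b[:,1].min().round(),b[:,1].max().round())
```

```text
t 8.22 case xyz mm [-160.8    1.1  157.8] tilt deg 29.8 z [ 0.497 -0.01  -0.868] y [ 0.002  1.    -0.01 ]
F' [0.3 0.2 0.3] open 0.0555 gf 0.0 [ 0.72 -0.87 -0.87  0.25 -1.11 -2.08]
wrist 7875
52 20 [-130.6    4.5   59.7] x [-131. -130.] y -16.0 13.0
60 654 [-127.4   -0.6   64.4] x [-130. -124.] y -18.0 17.0
68 729 [-119.3    0.2   72. ] x [-123. -115.] y -18.0 18.0
76 625 [-111.9   -0.5   79.4] x [-115. -109.] y -18.0 18.0
84 506 [-108.4   -1.2   87.5] x [-110.  -76.] y -18.0 20.0
92 461 [-104.5   -0.4   96.1] x [-107.  -76.] y -19.0 20.0
100 350 [-102.3   -1.2  103.1] x [-104.  -75.] y -18.0 17.0
108 266 [-100.     8.7  112.1] x [-101.  -98.] y -18.0 18.0
116 305 [-97.   -5.2 120. ] x [-98. -95.] y -18.0 18.0
124 577 [-94.   -0.7 127.9] x [-95. -93.] y -18.0 17.0
132 626 [-91.3  -0.6 136. ] x [-93. -90.] y -18.0 17.0
140 640 [-8.830e+01  1.000e-01  1.441e+02] x [-90. -87.] y -18.0 19.0
148 698 [-85.2  -0.5 152.1] x [-87. -84.] y -20.0 20.0
156 889 [-83.4   0.3 161.4] x [-85. -76.] y -20.0 20.0
164 529 [-75.8   0.3 167. ] x [-77. -75.] y -20.0 20.0
side 575
60 50 [-127.4   -3.7   65.4] x [-130. -124.] y -19.0 16.0
68 66 [-120.3   -0.8   72.1] x [-124. -116.] y -18.0 17.0
76 58 [-112.8   -0.6   79.2] x [-116. -110.] y -19.0 19.0
84 40 [-108.4   -0.5   87.8] x [-110. -106.] y -17.0 19.0
92 21 [-104.9  -10.4   96.7] x [-106. -103.] y -19.0 19.0
100 27 [-102.8    8.6  104.3] x [-105. -101.] y -19.0 19.0
108 24 [-99.8   0.  111.3] x [-101.  -98.] y -18.0 18.0
116 29 [-96.4   8.7 120.8] x [-98. -95.] y -18.0 20.0
124 40 [-94.   -4.1 127.8] x [-95. -92.] y -18.0 19.0
132 47 [-91.1  -0.  135.8] x [-93. -89.] y -18.0 20.0
140 47 [-88.1  -4.4 143.8] x [-89. -86.] y -19.0 19.0
148 47 [-8.510e+01  1.000e-01  1.527e+02] x [-87. -83.] y -18.0 19.0
156 44 [-83.   -1.4 162.4] x [-84. -75.] y -18.0 20.0
164 35 [-81.1  -1.  165.4] x [-84. -79.] y -19.0 19.0
```

View pics/w2.png

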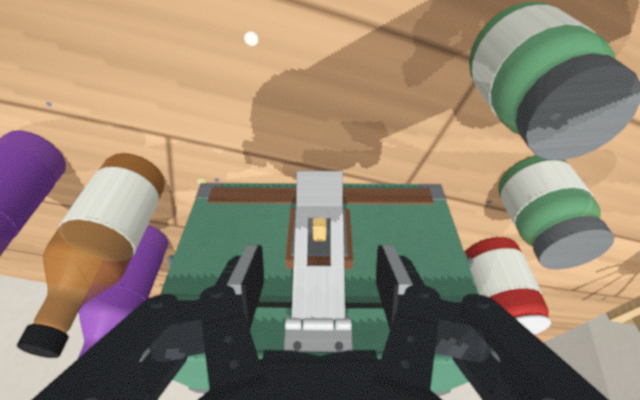

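The strap hangs at 0.34 rad with the tab from (320,172) to (320,215) in the image, and the open fingers are centred on either side. Now the grip.

Request:
jog_arm(
  plan=[
    [0.35,[9,2,-21],[0,0,0]],
    [0.35,[9,2,-21],[0,0,0]],
    [0.35,[9,3,-21],[0,0,0]],
    [0.35,[9,2,-21],[0,0,0]],
    [0.35,[9,2,-20],[0,0,0]],
    [0.35,[0,0,0],[0,0,0]],
    [0.35,[0,0,0],[0,0,0]],
  ],
)

```text
clock: 8.9
position: [0.5206, 0.0739, 0.0466]
tool_rot: [-3.126, 0.509, -2.859]
force: [0.8, -0.3, 1.3]
opening: 0.0553
grasp_force: 0.0
```

```bash
python3 st.py
```

```text
t 8.9 case xyz mm [-116.3   -1.7   46.6] tilt deg 29.2 z [ 0.487 -0.013 -0.873] y [ 0.003  1.    -0.013]
F' [ 0.7 -0.5  1.3] open 0.0553 gf 0.0 [ 0.65 -0.63 -0.96  0.27 -0.79 -2.09]
```

Request:
jog_arm(
  plan=[
    [0.35,[0,2,5],[0,0,0]],
    [1,[0,0,0],[0,0,0]],
    [1,[0,0,0],[0,0,0]],
    [1,[0,0,0],[0,0,0]],
    [1,[0,0,0],[0,0,0]],
    [1,[0,0,0],[0,0,0]],
    [1,[0,0,0],[0,0,0]],
  ],
)

```text
clock: 9.48
position: [0.5226, 0.0764, 0.057]
tool_rot: [-3.126, 0.517, -2.859]
force: [3.0, -8.3, 3.4]
opening: 0.0339
grasp_force: 59.3
```

```bash
python3 st.py
```

```text
t 9.48 case xyz mm [-1.138e+02  1.000e-01  5.700e+01] tilt deg 29.6 z [ 0.495 -0.013 -0.869] y [ 0.003  1.    -0.013]
F' [ 0.6 -8.8  3.4] open 0.0339 gf 59.3 [ 0.65 -0.64 -0.94  0.27 -0.8  -2.09]
```

Request:
jog_arm(
  plan=[
    [1,[0.8,0.2,-3],[0.15,-0.55,0]],
    [1,[0.8,0.2,-3],[0.15,-0.55,0]],
    [1,[0.8,0.2,-3],[0.15,-0.55,0]],
    [1,[0.8,0.2,-3],[0.15,-0.55,0]],
    [1,[0.8,0.2,-3],[0.15,-0.55,0]],
    [1,[0.8,0.2,-3],[0.15,-0.55,0]],
    [1,[0,0,0],[0,0,0]],
    [1,[0,0,0],[0,0,0]],
  ],
)

```text
clock: 10.15
position: [0.5295, 0.0785, 0.043]
tool_rot: [-3.125, 0.584, -2.858]
force: [6.4, -9.5, 10.1]
opening: 0.0342
grasp_force: 60.2
```

```bash
cat > hs.py <<'E'
from st import *
st()
def hasp():
    # strap line (outer face, z 100..150 sides) and lid top near front from the side and scene cameras
    for nm in ('side','scene'):
        d=cams.get_image(nm); w=(cloud(d)-O)@Rc*1000; c=d['color'].astype(int)
        m=(c[...,1]>c[...,0]+8)&(abs(w[...,1])<125)&(w[...,0]>-85)&(w[...,0]<70)&(w[...,2]>165)&(w[...,2]<200)
        q=w[m]
        if len(q)>200:
            p=np.polyfit(q[:,0],q[:,2],1); r=q[:,2]-np.polyval(p,q[:,0]); q=q[abs(r)<4]; p=np.polyfit(q[:,0],q[:,2],1); print(nm,'lid angle',-p[0].round(4),'z at front -75',np.polyval(p,-75).round(1),len(q))
        g=(np.ptp(c,axis=2)<25)&(c.mean(2)>75)&(abs(w[...,1])<20)&(w[...,0]<-79)&(w[...,0]>-140)
        s=w[g&(w[...,2]>85)&(w[...,2]<150)]
        if len(s)>20:
            p=np.polyfit(s[:,2],s[:,0],1); r=s[:,0]-np.polyval(p,s[:,2]); s=s[abs(r)<4]; p=np.polyfit(s[:,2],s[:,0],1)
            print(nm,"strap theta'",p[0].round(3),'outer x at z150',np.polyval(p,150).round(1),'at z75',np.polyval(p,75).round(1),len(s))
        t=w[g&(w[...,2]>30)&(w[...,2]<85)]
        if len(t)>5: print(nm,'tab z range',np.percentile(t[:,2],[2,98]).round(1),'x',np.percentile(t[:,0],[2,98]).round(1),len(t))
if __name__=='__main__': hasp()
E
python3 hs.py
```

```text
t 10.15 case xyz mm [-106.5    0.2   43. ] tilt deg 33.5 z [ 0.551 -0.013 -0.834] y [ 0.003  1.    -0.013]
F' [  3.5 -10.9  10.1] open 0.0342 gf 60.2 [ 0.65 -0.66 -1.03  0.34 -0.68 -2.15]
side lid angle 0.0002 z at front -75 176.4 5918
side strap theta' 0.251 outer x at z150 -83.4 at z75 -102.2 252
side tab z range [61.3 84.4] x [-110.4 -100.4] 101
scene lid angle 0.0003 z at front -75 174.6 7159
```

Lid is fully down and the strap is at 0.25 rad, so the bar is below the nose. Now push in.

Request:
jog_arm(
  plan=[
    [1,[3.8,1.1,-0.6],[0.2,-0.7,0]],
    [1,[3.8,1.1,-0.6],[0.2,-0.7,0]],
    [1,[3.8,1.1,-0.6],[0.2,-0.7,0]],
    [1,[3.8,1.1,-0.5],[0.2,-0.7,0]],
    [1,[3.8,1.1,-0.3],[0.2,-0.7,0]],
    [1,[2,0.6,0],[0,0,0]],
    [1,[0,0,0],[0,0,0]],
    [1,[0,0,0],[0,0,0]],
  ],
)

```text
clock: 10.92
position: [0.5494, 0.0841, 0.0384]
tool_rot: [-3.125, 0.643, -2.859]
force: [-0.7, -9.6, 8.9]
opening: 0.034
grasp_force: 61.8
```

```bash
python3 hs.py
```

```text
t 10.92 case xyz mm [-85.9   0.2  38.4] tilt deg 36.9 z [ 0.6   -0.013 -0.8  ] y [ 0.005  1.    -0.013]
F' [-3.3 -9.1  8.9] open 0.034 gf 61.8 [ 0.63 -0.62 -1.06  0.42 -0.56 -2.22]
side lid angle 0.0071 z at front -75 177.5 5894
side strap theta' 0.029 outer x at z150 -83.4 at z75 -85.6 178
side tab z range [56.9 84.5] x [-98.4 -82.8] 73
scene lid angle 0.0061 z at front -75 175.6 7149
```

Request:
jog_arm(
  plan=[
    [1,[0.5,0,2],[0,0,0]],
    [1,[0.5,0,2],[0,0,0]],
    [1,[0,0,2],[0,0,0]],
    [1,[0,0,2],[0,0,0]],
    [1,[0,0,2],[0,0,0]],
    [1,[0,0,0],[0,0,0]],
  ],
)

```text
clock: 11.52
position: [0.549, 0.0838, 0.0461]
tool_rot: [-3.126, 0.64, -2.859]
force: [-1.7, -6.9, 5.1]
opening: 0.0339
grasp_force: 61.4
```

```bash
python3 hs.py
```

```text
t 11.52 case xyz mm [-86.3  -0.   46.1] tilt deg 36.7 z [ 0.597 -0.013 -0.802] y [ 0.005  1.    -0.013]
F' [-3.5 -6.2  5.1] open 0.0339 gf 61.4 [ 0.63 -0.63 -1.05  0.41 -0.59 -2.2 ]
side lid angle 0.0545 z at front -75 184.7 5732
side strap theta' 0.048 outer x at z150 -82.7 at z75 -86.3 185
side tab z range [64.4 84.7] x [-99.9 -83.3] 48
scene lid angle 0.0537 z at front -75 182.9 7275
```

Request:
jog_arm(
  plan=[
    [1,[0,0,1],[0,0,0]],
    [0.35,[0,0,0],[0,0,0]],
    [0.35,[0,0,0],[0,0,0]],
    [0.35,[0,0,0],[0,0,0]],
    [0.35,[0,0,0],[0,0,0]],
    [0.35,[-6,-2,8],[0,0,0]],
    [0.35,[-12,-3,16],[0,0,0]],
    [0.35,[-12,-3,16],[0,0,0]],
    [0.35,[-12,-3,16],[0,0,0]],
    [0.35,[-12,-3,16],[0,0,0]],
    [0.35,[-12,-3,16],[0,0,0]],
    [0.35,[0,0,0],[0,0,0]],
  ],
)

```text
clock: 12.62
position: [0.4825, 0.0681, 0.1379]
tool_rot: [-3.13, 0.645, -2.859]
force: [0.1, 0.8, 0.4]
opening: 0.0553
grasp_force: 0.0
```

```bash
python3 hs.py
python3 - <<'E'
from h import *
d=cams.get_image('side'); i=d['color'][100:330,180:440,::-1]; cv2.imwrite('pics/s4.png',cv2.resize(i,None,fx=2.5,fy=2.5))
E
```

```text
t 12.62 case xyz mm [-154.5    3.1  137.9] tilt deg 36.9 z [ 0.601 -0.009 -0.799] y [ 0.003  1.    -0.01 ]
F' [0.3 0.8 0.4] open 0.0553 gf 0.0 [ 0.76 -1.02 -1.05  0.35 -0.99 -2.17]
side lid angle 0.0611 z at front -75 185.8 5713
side strap theta' 0.044 outer x at z150 -82.8 at z75 -86.2 191
side tab z range [50.8 83.4] x [-100.5  -85.3] 131
scene lid angle 0.0614 z at front -75 184.0 7266
```

View pics/s4.png

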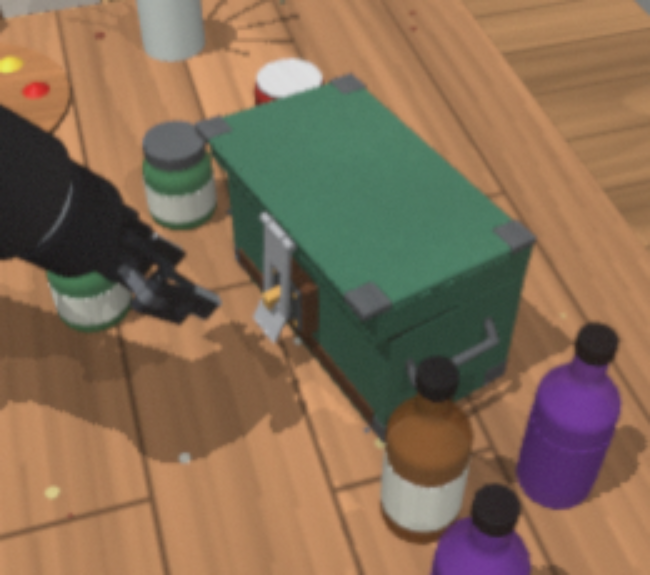

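The strap hangs at the case front with the brass keeper through its slot (270,297). The lid is held at 0.061 rad, the arm is clear, and the bottle, jar and tin are standing. I'm handing in.

```bash
python3 -c "
from station import order
print(order.close_job())"
```

```text
the job is handed in; nothing more can be done
None
```

I handed the job in with the hasp hooked on the brass keeper and the lid holding itself down at about 0.061 rad; the bottle, jar and tin were standing where they started and the arm was clear, but no verdict came back.

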